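Press the end plug home in a mailing tube with the capstan press

ROBOT

A 6-joint arm with a two-finger parallel gripper is mounted at the origin on the work surface. World frame = base frame: x ahead of the robot, y to its left, z up, the work surface at z = 0. Lengths are in m, angles in rad, forces in N, time in s.
With the tool pointing down it reaches from about 0.275 to 1 m from the base axis. Payload 8.4 kg.
Tool frame: the origin (TCP) lies at the very end of the fingers, on their centre line; the grasp point (between the pads) lies 19 mm behind it; z points along the fingers, y is the line along which they close (so a half turn about z gives the same grasp; the last joint's range is limited). The gripper opens to 85 mm and grips with 20 to 120 N. Pads are 22 mm wide; open, the fingers measure 114 mm over their backs; the gripper's body (76 mm by 85 mm) begins 54 mm behind the grasp point. The pads swing forward as they close: fully open they stand 13 mm farther back than shut.
Start: joints at [1.165, 0.353, 1.633, -0, 1.155, -0.002], TCP at [0.246, 0.575, 0.231] pointing down, gripper open.
Joint ranges: [-2.63, 2.63], [-0.92, 2.1], [0.06, 2.66], [-1.3, 4.44], [0, 2.69], [-3.02, 3.02]. Speed limits (rad/s): [2.22, 2.22, 2.79, 3.14, 3.14, 3.14].

INTERFACE

Orientations are given as a unit quaternion [x, y, z, w].
In Python, from station import readout, viewer, manip gives the robot as it stands.
- The arm moves only by the tool arm_command, never from a script. Its argument "targets" is a list that holds one entry, the list of rows, each a list of 7 numbers: the finger opening in mm, from 0 to 85.4, then the shift along the tool's x, y, z in units of 25 mm (1.0 is 25 mm), then the turn, a rotation vector about the tool's x, y, z in units of 10 degrees (1.0 is 10 degrees). In form: [[[hand, tx, ty, tz, wx, wy, wz], ...]]. A call has 1 to 10 rows; each row is the pose to reach, as a shift and turn from the pose commanded when the call began, along the tool's axes at that moment; what a row does not reach only later rows make up. A row lasts 1/8 s, in which the tool goes at most 62.5 mm and 10.7 degrees, less where a joint would pass 70% of its speed; a pose out of reach is approached as far as the arm can. A call with a gripper value outside its range is refused whole. The fingers move at their own pace and stop on an object; the grip force is fixed at half the most. Time passes only in rows, so rows that repeat a pose let the fingers close. It gives the time, the measured TCP pose, the force, the opening and the grip force at its end, in the units of the state.
- readout.state(): the state, without advancing time (a new reading comes with each control period).
- viewer.read_camera(name): name is "scene" or "top"; returns the picture (480x640x3 uint8, red, green, blue); there is no depth.
- viewer.camera_params(name): a dict with "K" (3x3 intrinsics, pixels), "world_to_cam" (4x4, takes a point from world to camera coordinates). Camera axes: x right, y down, z forward; pixel columns grow to the right and rows downward; lengths in m; the calibration is good to about 2 mm. A picture is of the moment at which its call begins. camera_params takes no time and is no camera call.
- manip.job_done(): hands the job in; it is judged then, once.
The state is a dict: "time": time; "qpos": joint angles; "dq": joint speeds; "joint_torque": joint torques, N m; "eef_pos": TCP position; "ee_rot": TCP orientation; "contact_force": force on the tool from outside, world axes, zero at the start; "moment": the same for the moment, N m; "width": finger opening in m; "gripper_force": force on a finger pad.
Only numpy, scipy, OpenCV 4.12 (cv2) and the standard library are available. Lean on these libraries where they do the work, as an engineer would, in place of code of your own. Each camera call takes 0.05 s, during which the arm holds its last target. There are 200 camera calls.

TASK

Lay the mailing tube in the cradle of the bench press with its loose plug towards the ram, and let go of it. Then wind the ram out by pushing the spokes of the capstan round from above, one after another, until the plug is fully home and you feel it come up firmly against the end of the tube, without crushing the tube. Finally push a spoke the other way so that the ram stands clear of the plug by 10 mm or more, leaving the tube in the cradle and the other things on the bench where they are.

Things in the scene. Friction and masses are not known exactly. Their poses are not given: they have to be found in the camera images.
- press: Grey fixed bench press, bed 420 x 100 mm. Origin: on the table under the capstan axis; +x runs along the ram towards the cradle and back stop, z up. Gear box under the capstan: 85 x 90 mm, top at z 85. Back stop: upright steel plate beyond the cradle, top z 85; it is adjustable and clamped with its face anywhere from x 287 to 297, immovable by hand.
- guard_edge (a point): Middle of the free edge of the flat clear plastic guard plate over the capstan (press x 12, y 0, underside z 144, top z 149; axes as the press). The plate covers x 12 to 102, y -116 to 116, on side plates, so the spokes can be reached from above only on its open side, x below 12.
- cradle (a point): Centre of the cradle: where the centre of the tube lies (press x 205, z 55). Axes as the press. Two V saddles, each 20 mm long, 48 mm either side of it along x, tops about z 46, open between them for the fingers. The tube fits up to 7 mm off along x; the ram then slides it against the back stop.
- capstan: Capstan on a vertical axis: hub 44 mm across, 30 high, four round spokes 10 mm thick along its own +-x and +-y, with 18 mm balls centred 92 mm from the axis. Origin: on the axis at the hub's underside (z 107); spokes are 13 mm above it (z 120). Anticlockwise from above drives the ram out, 15 mm per radian, clockwise back; 3 to 5 rad are needed.
- hub (a point): Centre of the capstan hub at the height of the spokes (z 120). The capstan stays where it is left: its friction of 0.10 N m takes about 1.7 N to overcome at 60 mm from the axis; every newton beyond that, pushed across a spoke at 60 mm, gives about 4 N at the ram.
- ram: Steel ram with a 40 mm face disc, at z 55. Origin: centre of its face; +x is outward, along the press +x. The plug slides at about 12 N; when it is home and the tube is against the back stop the ram stops hard. It should press there with 40 N or more for a moment (0.1 s); above 80 N the tube is crushed.
- tube: Cardboard mailing tube lying on a wooden rest on the table, 50 mm outside diameter, 150 mm long, about 0.13 kg. Origin: its centre, on the axis (45 mm above the table at the start); +x along the axis from the loose plug's end to the closed, flush end. It must lie with +x along the press +x. The rest has two saddles 48 mm either side of the centre, with finger room between them.
- plug_face (a point): Centre of the outer face of the loose white plug at the tube's -x end: a 47 mm flange, 4 mm thick, standing off the tube's end by 10 to 19 mm at the start. It comes home on a ring inside the tube that is not in the same place in every tube: the flange then stands 0 to 5 mm off the tube's end, this point 79 to 84 mm from the tube's centre. Only the feel of the hard stop tells that it is home.
- label_roll: Bystander: white label roll, 90 mm across, 60 high, lying flat. Origin: centre of underside.
- tape_roll: Bystander: roll of clear tape, 90 mm across, 48 high, lying flat. Origin: centre of underside.
- spray_bottle: Bystander: amber bottle, 68 mm across, 190 high. Origin: centre of underside.
- tape_measure: Bystander: black tape measure, 65 x 40 x 60 mm. Origin: centre of underside.
- scanner: Bystander: black hand scanner lying flat, about 150 x 65 x 30 mm. Origin: underside of its head.
- spare_tube: Bystander: second tube, 50 mm across, 150 mm high, standing on end. Origin: centre of underside.
- spare_plug: Bystander: white plug, 47 mm across, 26 high, lying by itself. Origin: centre of underside.
There are look-alikes about, which are no part of the job. What is shaped like the tube but pink is not meant.

How it is judged:
On the way, in this order (a step that is already met when the one before it is completed fails the run):
1. the tube lies in the cradle, plug towards the ram, and is let go (distance between tube and cradle below 0.015 m and z of tube in the frame of cradle below 0.005 m and x of plug_face in the frame of press below 0.15 m and angle between the x axis of tube and the x axis of press, either way round below 0.09 rad and contact force between the fingers and tube below 0.3 N), for 0.2 s.
2. the ram presses the plug firmly home (40 N or more) (x of plug_face in the frame of tube above -0.086 m and contact force between ram and tube above 40 N), for 0.1 s.
At the end, for the whole second after the job is handed in: The plug is home (pressed hard on its ring, flange no more than 7 mm off the tube's end), the tube rests in the cradle (centre within 25 mm of the cradle point and less than 5 mm above it, axis within 0.09 rad of the press), the ram stands at least 8 mm clear of the plug, and nothing moves (x of plug_face in the frame of tube above -0.086 m and distance between tube and cradle below 0.025 m and z of tube in the frame of cradle below 0.005 m and angle between the x axis of tube and the x axis of press, either way round below 0.09 rad and x of plug_face in the frame of ram above 0.008 m and linear speed of tube below 0.01 m/s and angular speed of capstan below 0.05 rad/s); the robot touches nothing.
It fails at once if the ram presses the tube with more than 80 N (crushed) (contact force between ram and tube above 80 N).
It fails at once if a bystander is moved by more than 30 mm (distance of any of label_roll, tape_roll, spray_bottle, tape_measure, scanner, spare_tube, spare_plug from where it was at the start of the episode above 0.03 m).
It also fails if it takes over 72 s, if anything falls off the work surface, if the arm or the gripper's body presses on something with over 40 N, if the wrist force passes 120 N, or if a joint passes its speed limit or range.

## Working session

There is one attempt and no reset: what is moved stays moved. The work goes in short steps, Python scripts to look and compute and a tool call to move; the robot and the scene stay as the last step left them, time stands still between calls to the robot, and variables do not carry over. Pictures are saved under pics/ and viewed, at most 10 in all, crops included, and the job is handed in when it is done.

Besides the shell and the picture viewer there is one more tool, called after "Emit:" as name([rows], argument=value, ...), one row to a line, values as JSON. arm_command: Moves the arm, as the interface text tells. Its arguments: {"type":"object","properties":{"targets":{"type":"array","items":{"type":"array","items":{"type":"array","items":{"type":"number"}}}}},"required":["targets"]}

```bash
ls; mkdir -p pics
cat > h.py <<'E'
import numpy as np, cv2
from station import readout, viewer, manip
def snap(n,f):
    im=viewer.read_camera(n); cv2.imwrite(f'pics/{f}.png',im[:,:,::-1]); return im
def ray(n,u,v):
    p=viewer.camera_params(n);K=np.array(p['K']);T=np.array(p['world_to_cam'])
    R=T[:3,:3];c=-R.T@T[:3,3];d=R.T@np.linalg.inv(K)@[u,v,1];return c,d/np.linalg.norm(d)
def onz(n,u,v,z):
    c,d=ray(n,u,v);return c+d*(z-c[2])/d[2]
def tri(a,b):
    (c1,d1),(c2,d2)=ray('top',*a),ray('scene',*b)
    s=np.linalg.lstsq(np.c_[d1,-d2],c2-c1,rcond=None)[0]
    p,q=c1+s[0]*d1,c2+s[1]*d2;return (p+q)/2,np.linalg.norm(p-q)
def proj(n,P):
    p=viewer.camera_params(n);q=np.array(p['K'])@(np.array(p['world_to_cam'])@np.r_[P,1])[:3];return q[:2]/q[2]
E
python3 - <<'E'
from h import *
np.set_printoptions(precision=4,suppress=True)
for n in('top','scene'):
    snap(n,n+'0');p=viewer.camera_params(n);print(np.array(p['K']),np.array(p['world_to_cam']))
print(readout.state())
E
```

```text
pics
[[569.1507   0.     318.0536]
 [  0.     569.1507 253.2055]
 [  0.       0.       1.    ]] [[ 0.0197 -0.9991  0.0369  0.1082]
 [-0.9827 -0.0261 -0.1834  0.5424]
 [ 0.1842 -0.0326 -0.9823  1.0623]
 [ 0.      0.      0.      1.    ]]
[[565.4882   0.     324.5446]
 [  0.     565.4882 243.6056]
 [  0.       0.       1.    ]] [[-0.681   0.7321 -0.0151  0.2592]
 [ 0.4042  0.3587 -0.8414 -0.1586]
 [-0.6106 -0.5791 -0.5402  1.7296]
 [ 0.      0.      0.      1.    ]]
{'time': 0.1, 'qpos': array([ 1.1646,  0.3536,  1.634 ,  0.    ,  1.1552, -0.0024]), 'dq': array([-0.0001, -0.0003, -0.0016,  0.0013, -0.0001,  0.0022]), 'joint_torque': array([  0.001 , -60.6359, -34.2822,   0.0001,   0.0039,  -0.    ]), 'eef_pos': array([0.2454, 0.5744, 0.2307]), 'ee_rot': array([ 0.2005,  0.9797, -0.0006, -0.0001]), 'contact_force': array([ 0.7276,  0.4615, -0.2451]), 'moment': array([ 0.0185, -0.0224,  0.0741]), 'gripper_force': 0.0, 'width': 0.08522623159202253}
```

View pics/top0.png

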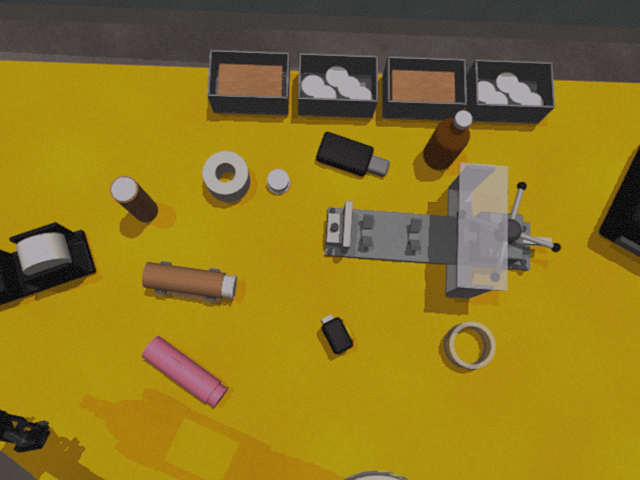

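View pics/scene0.png

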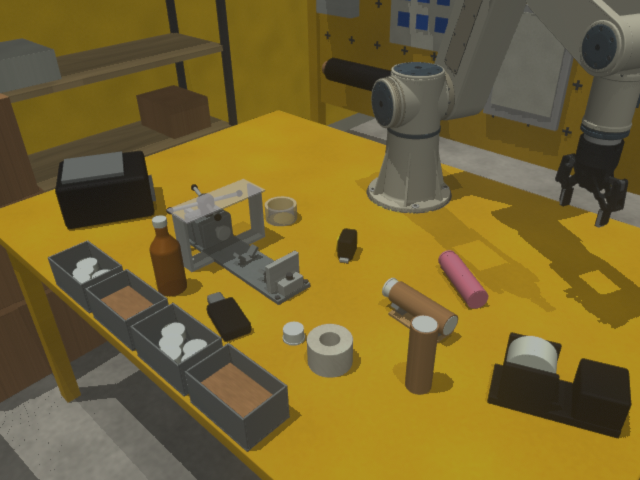

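The top view shows these candidates:
- The brown tube lying on its rest with its white plug at right: top (190,281), scene (420,305).
- The pink tube, a look-alike: top (185,371), scene (463,278).
- The brown tube standing on end, which is the spare: top (135,198), scene (422,355).

I choose the brown lying tube with its plug at (228,286). The press has its capstan hub at (513,230) and its back stop at (347,225). I'll check the choice in a crop.

Run:
```python
from h import *
t=cv2.imread('pics/top0.png');s=cv2.imread('pics/scene0.png')
def c(im,x,y,w,h,W,H):return cv2.resize(im[y:y+h,x:x+w],(W,H),interpolation=cv2.INTER_CUBIC)
a=np.hstack([c(t,130,250,120,60,400,200),c(s,370,265,100,80,400,200)])
b=np.hstack([c(t,315,155,250,150,500,400),c(s,150,170,180,140,300,400)])
cv2.imwrite('pics/crop1.png',np.vstack([a,b]))
```

```text
(no output)
```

View pics/crop1.png

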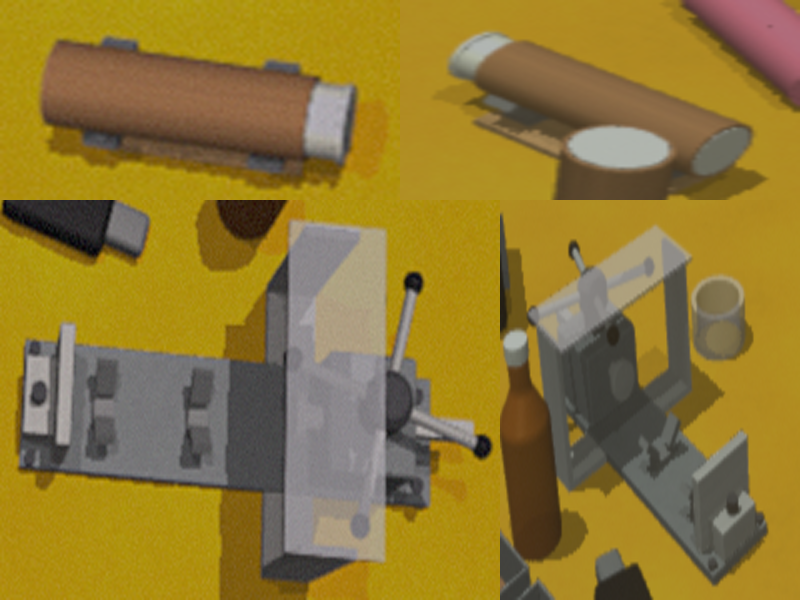

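The crop confirms the choice. The brown tube's white plug is at its right (press-capstan) end, top (228,286), and its flush end is at top (146,276), scene (450,324). The press bed's left corners are at top (329,208) and (326,255), scene (278,304) and (309,285). The spokes have black balls.

Run:
```python
from h import *
np.set_printoptions(precision=4,suppress=True)
t=cv2.imread('pics/top0.png');s=cv2.imread('pics/scene0.png')
H=cv2.cvtColor(t,cv2.COLOR_BGR2HSV);S=cv2.cvtColor(s,cv2.COLOR_BGR2HSV)
for n,im,p in(('top',H,[(190,281),(229,286),(250,300),(400,232)]),('scene',S,[(420,305),(389,288),(400,250),(450,324)])):
    for u,v in p: print(n,u,v,im[v,u])
def lines(n,im,x0,x1,y0,y1,cond):
    m=np.zeros(im.shape[:2],np.uint8);m[y0:y1,x0:x1]=cond(im)[y0:y1,x0:x1]*255
    m=cv2.morphologyEx(m,cv2.MORPH_OPEN,np.ones((3,3)))
    c=max(cv2.findContours(m,0,1)[0],key=cv2.contourArea);r=cv2.minAreaRect(c)
    print(n,cv2.contourArea(c),r,cv2.boxPoints(r).tolist());return m
brown=lambda h:(h[...,0]<18)&(h[...,1]>60)&(h[...,1]<200)&(h[...,2]>50)
white=lambda h:(h[...,1]<70)&(h[...,2]>110)
lines('tubeTop',H,135,240,255,310,brown);lines('plugTop',H,210,245,265,310,white)
lines('tubeScene',S,380,460,270,345,brown);lines('plugScene',S,375,405,275,302,white);
lines('faceScene',S,438,462,310,337,white)
# bed edges in top
g=(H[...,1]<90)
up=[];lo=[]
for u in range(375,440,3):
    col=np.where(g[195:280,u])[0]+195
    up.append((u,col.min()));lo.append((u,col.max()))
for e in(up,lo):
    e=np.array(e);print(np.polyfit(e[:,0],e[:,1],1),e[:,1])
dark=lambda h:(h[...,2]<45)
m=dark(H).astype(np.uint8)[175:290,490:575]
k=cv2.connectedComponentsWithStats(m);print([(a,c+[490,175]) for a,c in zip(k[2][:,4],k[3]) if a>15])
m=dark(S).astype(np.uint8)[175:250,155:270]
k=cv2.connectedComponentsWithStats(m);print([(a,c+[155,175]) for a,c in zip(k[2][:,4],k[3]) if a>8])
```

```text
top 190 281 [ 13 137 147]
top 229 286 [144   7 177]
top 250 300 [ 25 245 172]
top 400 232 [130   7 117]
scene 420 305 [ 16 126 136]
scene 389 288 [ 37  24 179]
scene 400 250 [ 23 207 176]
scene 450 324 [ 30  31 107]
tubeTop 2074.5 ((182.1291961669922, 281.68548583984375), (80.23463439941406, 30.34567642211914), 8.29714584350586) [[140.24224853515625, 290.9103088378906], [144.621337890625, 260.8822326660156], [224.01614379882812, 272.4606628417969], [219.63705444335938, 302.4887390136719]]
plugTop 211.0 ((227.30996704101562, 285.3299865722656), (12.020814895629883, 20.36467742919922), 8.13010311126709) [[219.9199676513672, 294.5599670410156], [222.7999725341797, 274.3999938964844], [234.69996643066406, 276.1000061035156], [231.81996154785156, 296.2599792480469]]
tubeScene 1153.0 ((418.9912109375, 306.0852966308594), (66.64926147460938, 23.77591323852539), 32.47119140625) [[384.494140625, 298.2235412597656], [397.25885009765625, 278.1647033691406], [453.48828125, 313.9470520019531], [440.72357177734375, 334.0058898925781]]
plugScene 109.0 ((388.6189270019531, 285.08648681640625), (8.3079252243042, 17.792194366455078), 36.02737045288086) [[380.02703857421875, 289.83782958984375], [390.49188232421875, 275.44866943359375], [397.2108154296875, 280.33514404296875], [386.7459716796875, 294.72430419921875]]Traceback (most recent call last):
  File "<stdin>", line 16, in <module>
  File "<stdin>", line 10, in lines
ValueError: max() iterable argument is empty
```

Run:
```python
from h import *
np.set_printoptions(precision=4,suppress=True)
t=cv2.imread('pics/top0.png');H=cv2.cvtColor(t,cv2.COLOR_BGR2HSV)
A=tri((146.5,274.3),(450.5,324.2));B=tri((223.6,284.5),(394,289.8));print('tube ends',A,B)
for z in(.045,):
    a=onz('top',146.5,274.3,z);b=onz('top',223.6,284.5,z);p=onz('top',235.9,286.6,z)
    print(a,b,p,np.linalg.norm(a-b),np.linalg.norm(b-p),'scene',onz('scene',450.5,324.2,z),onz('scene',394,289.8,z))
bt=[(521.5,185.8),(556,247.6),(495,276.9),(460,213.9)]
P=[onz('top',*q,.120) for q in bt];
for p in P:print('ball',p,proj('scene',p))
a,b,c,d=[p[:2] for p in P]
s=np.linalg.solve(np.c_[c-a,-(d-b)],b-a);h=a+s[0]*(c-a);print('hub',h,[np.linalg.norm(p[:2]-h) for p in P])
print('corners',tri((329,208),(278.4,304)),tri((326,255.5),(309,285.5)))
g=H[...,1]<90
up=[];lo=[]
for u in range(375,440,3):
    col=np.where(g[195:280,u])[0]+195
    up.append((u,col.min()));lo.append((u,col.max()))
for e in(up,lo):
    e=np.array(e);f=np.polyfit(e[:,0],e[:,1],1);q=[onz('top',u,np.polyval(f,u),.015) for u in(375,440)];d=q[0]-q[1];print(f,e[:,1],q,np.degrees(np.arctan2(d[1],d[0])))
# saddles tops z46: crop (103,400),(197,418)
```

```text
tube ends (array([0.49  , 0.4503, 0.0448]), np.float64(0.001457535392066963)) (array([0.4751, 0.2996, 0.0469]), np.float64(0.0036042697975894327))
[0.4904 0.4496 0.045 ] [0.4743 0.3013 0.045 ] [0.4708 0.2775 0.045 ] 0.14917263525627347 0.024003054480164113 scene [0.4897 0.4509 0.045 ] [0.4742 0.2967 0.045 ]
ball [ 0.6661 -0.259   0.12  ] [169.5687 210.1709]
ball [ 0.5486 -0.3183  0.12  ] [194.0837 186.833 ]
ball [ 0.4908 -0.2017  0.12  ] [238.8475 192.6443]
ball [ 0.6079 -0.1401  0.12  ] [217.9099 217.212 ]
hub [ 0.5779 -0.2301] [np.float64(0.09274348269096287), np.float64(0.09288821602935109), np.float64(0.09164991702069321), np.float64(0.0948470427597505)]
corners (array([0.6432, 0.0996, 0.001 ]), np.float64(0.00329474105545422)) (array([ 0.5447,  0.1027, -0.0009]), np.float64(0.0002503298800330265))
[  0.0787 181.3823] [211 211 211 212 212 212 212 213 213 213 213 213 214 214 214 214 215 215
 215 215 216 216] [array([0.6372, 0.0047, 0.015 ]), array([ 0.6303, -0.1292,  0.015 ])] 87.05850657223925
[  0.0698 231.9328] [258 258 259 259 259 259 259 260 260 260 260 260 261 261 261 261 261 262
 262 262 262 263] [array([0.539 , 0.0046, 0.015 ]), array([ 0.5331, -0.1273,  0.015 ])] 87.4584351507465
```

Run:
```python
import cv2
t=cv2.imread('pics/top0.png');s=cv2.imread('pics/scene0.png')
import numpy as np
a=cv2.resize(t[200:270,320:460],(800,400),interpolation=cv2.INTER_CUBIC)
b=cv2.resize(s[205:305,210:320],(400,200*1),interpolation=cv2.INTER_CUBIC)
c=cv2.resize(t[175:285,450:570],(400,200),interpolation=cv2.INTER_CUBIC)
cv2.imwrite('pics/crop2.png',np.vstack([a,np.hstack([b,c])]))
```

```text
(no output)
```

View pics/crop2.png

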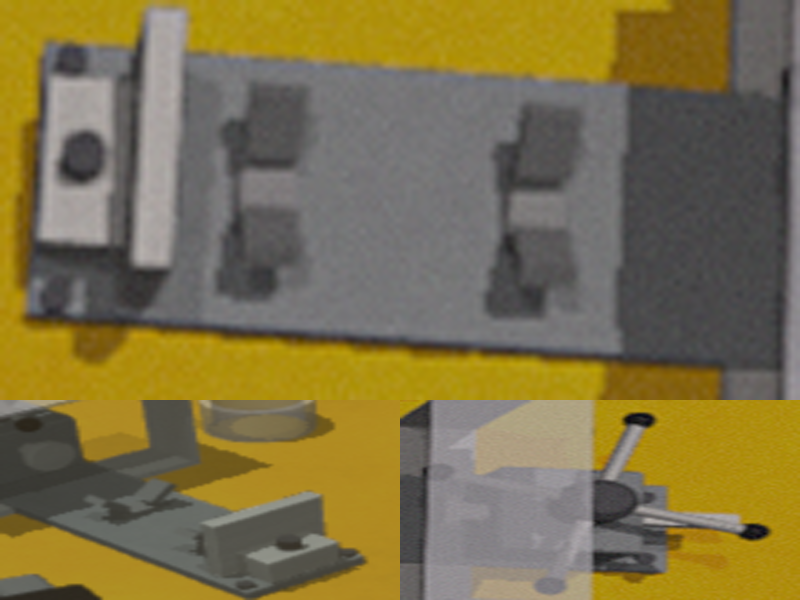

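The crop shows the cradle saddles at top (367,231) and (416,235), the back-stop plate at about (347,224), and spokes at press angles of about 74, 164, 254 and 344°. The tube axis is at z≈0.046 from both views.

```bash
cat >> h.py <<'E'
def cmd(pos,yaw=None):
    """row for TCP target pos, tool-y yaw (deg), tool down"""
    from scipy.spatial.transform import Rotation as R
    s=readout.state();r=R.from_quat(s['ee_rot']);y=r.apply([0,1,0]);cur=np.degrees(np.arctan2(y[1],y[0]))
    if yaw is None: tgt=r
    else:
        a=np.radians(yaw);Y=np.array([np.cos(a),np.sin(a),0]);Z=np.array([0,0,-1.]);tgt=R.from_matrix(np.c_[np.cross(Y,Z),Y,Z])
    return np.round(r.inv().apply(np.array(pos)-s['eef_pos'])/.025,3),np.round(np.degrees((r.inv()*tgt).as_rotvec())/10,3),round(cur,2)
YAW=np.radians(87.2);HUB=np.array([.578,-.230]);EX=np.array([np.cos(YAW),np.sin(YAW)]);EY=np.array([-EX[1],EX[0]])
def pr(x,y,z): return np.r_[HUB+x*EX+y*EY,z]      # press->world
def topr(p): d=np.array(p)[:2]-HUB; return d@EX,d@EY
E
python3 - <<'E'
from h import *
np.set_printoptions(precision=4,suppress=True)
print('cradle',pr(.205,0,.055))
for u,v,z in((367.6,231.5,.04),(415.9,235,.04),(352.0,224,.085)):
    p=onz('top',u,v,z);print(p,topr(p))
# stop face top right edge: crop (187,10),(170,268)
for u,v in((352.7,202),(349.8,246.9)): p=onz('top',u,v,.085);print('stop',p,topr(p))
print('saddle tip',tri((414.5,250),(255.4,250)),tri((368,217.5),(265.5,272)))
print('stop corner z',tri((345,202),(268,272)), proj('scene',pr(.297,.045,.085)),proj('scene',pr(.297,-.045,.085)))
print(cmd([.482,.375,.13],-5.8)); print(cmd([.482,.375,.026],-5.8))
E
```

```text
cradle [ 0.588  -0.0252  0.055 ]
[0.5878 0.0228 0.04  ] (np.float64(0.253011295708903), np.float64(0.002580847990981846))
[ 0.5833 -0.0737  0.04  ] (np.float64(0.1563974809811361), np.float64(0.0022935985254566174))
[0.5913 0.0582 0.085 ] (np.float64(0.2885522584910604), np.float64(0.0008299869833810342))
stop [0.6347 0.0573 0.085 ] (np.float64(0.28970696756366987), np.float64(-0.0426373075940933))
stop [0.5466 0.062  0.085 ] (np.float64(0.29015369808165636), np.float64(0.045613727395033166))
saddle tip (array([ 0.5554, -0.0732,  0.028 ]), np.float64(0.0004954723510158266)) (array([0.614 , 0.0249, 0.0393]), np.float64(0.0074573220536419465))
stop corner z (array([0.6384, 0.0705, 0.0728]), np.float64(0.0017358415996069068)) [296.6307 250.4582] [266.4816 266.3792]
(array([-11.836,  -3.611,   4.03 ]), array([-0.006,  0.004,  7.267]), np.float64(66.87))
(array([-11.836,  -3.606,   8.19 ]), array([-0.006,  0.004,  7.267]), np.float64(66.87))
```

Emit:
arm_command([
  [[85,-11.84,-3.61,4.0,0,0,7.27],[85,-11.84,-3.61,4.0,0,0,7.27],[85,-11.84,-3.61,4.0,0,0,7.27],[85,-11.84,-3.61,4.0,0,0,7.27],[85,-11.84,-3.61,4.0,0,0,7.27],[85,-11.84,-3.61,4.0,0,0,7.27],[85,-11.84,-3.61,4.0,0,0,7.27],[85,-11.84,-3.61,4.0,0,0,7.27],[85,-11.84,-3.61,4.0,0,0,7.27],[85,-11.84,-3.61,4.0,0,0,7.27]],
])

```text
time: 1.35
eef_pos: [0.4821, 0.3757, 0.1313]
ee_rot: [0.741, 0.671, 0.0, 0.0]
contact_force: [0.7, 0.6, -0.2]
width: 0.0848
gripper_force: 0.0
```

Run:
```python
from h import *
snap('top','top1');print(readout.state()['eef_pos'],cmd([.482,.375,.026],-5.8))
```

```text
[0.4820811  0.37575658 0.13138188] (array([-3.100e-02, -1.000e-03,  4.215e+00]), array([ 0.001, -0.001,  0.008]), np.float64(-5.72))
```

View pics/top1.png

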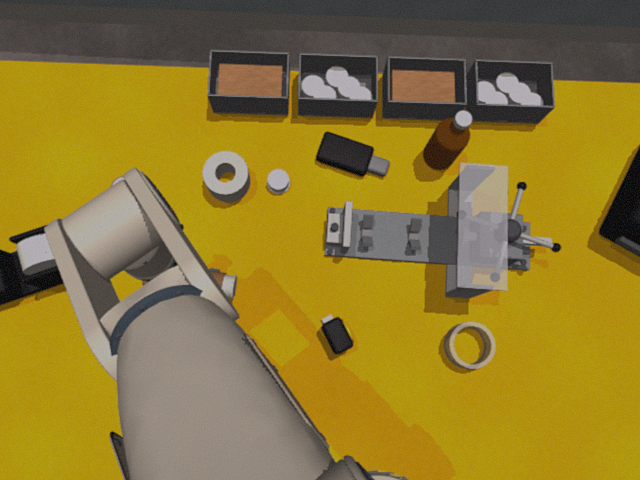

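The arm hides the tube in the top view, but the plug still shows at (229,286). All the other things are where they were, so I descend and grip.

Emit:
arm_command([
  [[85,0,0,1.5,0,0,0],[85,0,0,3.0,0,0,0],[85,-0.03,0,4.2,0,0,0],[85,-0.03,0,4.2,0,0,0],[40,-0.03,0,4.2,0,0,0],[40,-0.03,0,4.2,0,0,0],[40,-0.03,0,4.2,0,0,0],[40,-0.03,0,4.2,0,0,0],[40,-0.03,0,4.2,0,0,0],[40,-0.03,0,4.2,0,0,0]],
])

```text
time: 2.65
eef_pos: [0.4802, 0.3752, 0.0279]
ee_rot: [0.742, 0.67, -0.001, -0.001]
contact_force: [-11.7, 2.7, 10.2]
width: 0.0484
gripper_force: 60.7
```

Run:
```python
from h import *
s=readout.state();snap('scene','scene2');print(s['eef_pos'],s['width'],s['gripper_force'],s['contact_force'])
t=cv2.imread('pics/scene2.png');cv2.imwrite('pics/scene2c.png',cv2.resize(t[200:380,340:540],(800,600)))
```

```text
[0.48015684 0.37524399 0.02794069] 0.048439200084303004 60.663732290267944 [-11.74877599   2.73499353  10.23172794]
```

View pics/scene2c.png

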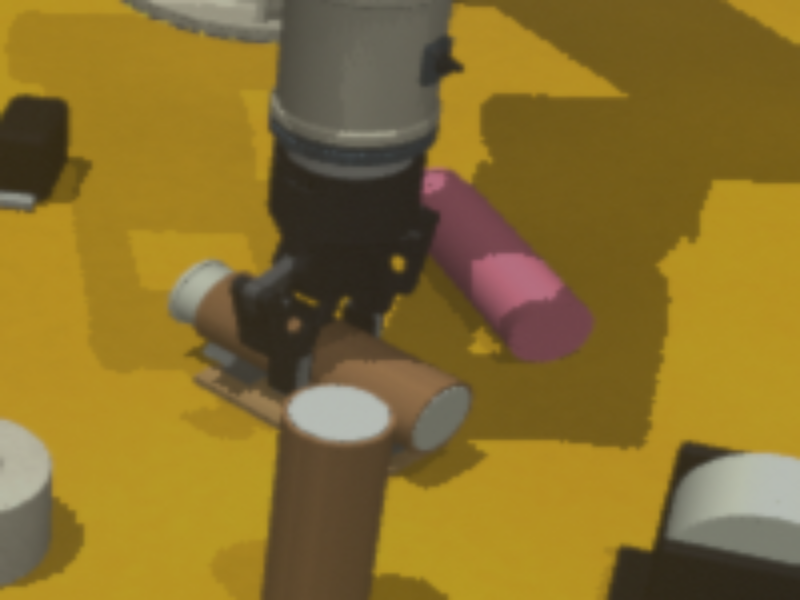

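The crop shows the fingers closed round the middle of the tube. The plug end is free at (200,290) and the opening is 48 mm. I lift next.

Emit:
arm_command([
  [[40,0,0,-0.5,0,0,0],[40,0,0,-1.5,0,0,0],[40,0,0,-3,0,0,0],[40,0,0,-4.5,0,0,0],[40,0,0,-5.2,0,0,0],[40,0,0,-5.2,0,0,0],[40,0,0,-5.2,0,0,0]],
])

```text
time: 3.58
eef_pos: [0.4816, 0.3742, 0.155]
ee_rot: [0.742, 0.67, -0.001, -0.0]
contact_force: [-0.0, -1.1, -1.3]
width: 0.0482
gripper_force: 62.1
```

Run:
```python
from h import *
s=readout.state();print(s['eef_pos'],s['width'],s['gripper_force'],s['contact_force'])
t=pr(.204,.001,.150);y=-5.8+3.2
print(t,cmd(t,y),cmd(t-[0,0,.1115],y))
```

```text
[0.48159988 0.37416132 0.15504779] 0.048213853758503185 62.07934856414795 [-0.02067366 -1.0900829  -1.28513979]
[ 0.58696655 -0.0261947   0.15      ] (array([-15.503,   5.821,   0.214]), array([-0.007,  0.007, -0.323]), np.float64(-5.83)) (array([-15.497,   5.827,   4.674]), array([-0.007,  0.007, -0.323]), np.float64(-5.83))
```

Emit:
arm_command([
  [[40,-2,0.75,0.2,0,0,-0.05],[40,-4,1.5,0.2,0,0,-0.1],[40,-6,2.25,0.2,0,0,-0.2],[40,-8,3,0.2,0,0,-0.3],[40,-10,3.75,0.2,0,0,-0.32],[40,-12,4.5,0.2,0,0,-0.32],[40,-14,5.25,0.2,0,0,-0.32],[40,-15.5,5.82,0.2,0,0,-0.32],[40,-15.5,5.82,0.2,0,0,-0.32],[40,-15.5,5.82,0.2,0,0,-0.32]],
])

```text
time: 4.82
eef_pos: [0.5866, -0.0253, 0.1499]
ee_rot: [0.723, 0.69, -0.001, -0.001]
contact_force: [0.1, 0.1, -2.0]
width: 0.0485
gripper_force: 62.2
```

Run:
```python
from h import *
s=readout.state();print(s['eef_pos'],s['width'],s['gripper_force'],s['contact_force'])
t=pr(.204,.001,.038);y=-5.8+3.2
print(t,cmd(t,y)); im=snap('scene','scene3')
cv2.imwrite('pics/scene3c.png',cv2.resize(im[140:320,140:340,::-1],(800,600)))
```

```text
[ 0.58662839 -0.02528292  0.14994446] 0.048496849302153436 62.17543959617615 [ 0.1181863   0.09950988 -1.98574979]
[ 0.58696655 -0.0261947   0.038     ] (array([-0.037,  0.026,  4.478]), array([-0.014, -0.002, -0.007]), np.float64(-2.67))
```

View pics/scene3c.png

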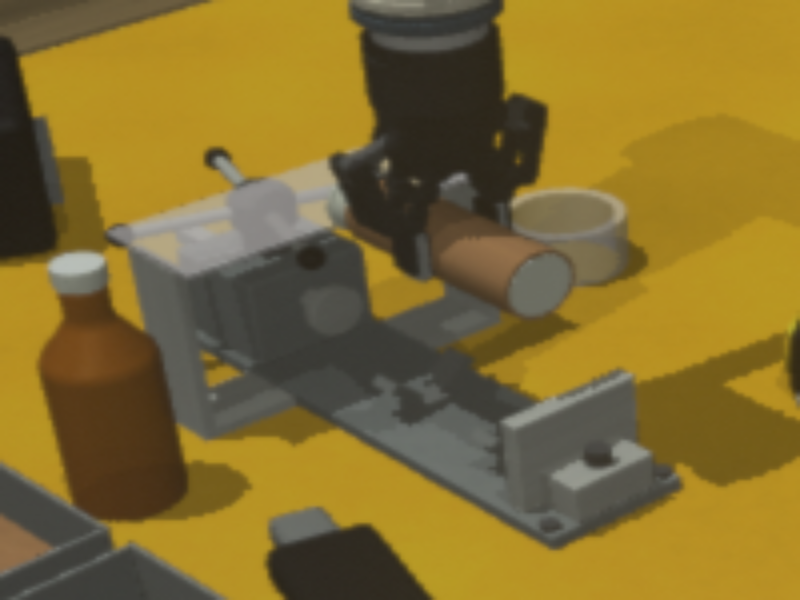

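The tube is over the cradle with its flush end at crop (540,284) and the plug towards the ram. The ram disc is visible at crop (333,308).

Run:
```python
from h import *
print('flush end expected at',proj('scene',pr(.279,.001,.167)),'seen 275,225.2')
c,d=ray('scene',223.25,232.4)
p=c+d*(.055-c[2])/d[2];print('ram',topr(p))
n=np.r_[EY,0]; k=(np.dot(n,np.r_[HUB,0]-c))/np.dot(n,d);q=c+k*d;print(topr(q),q[2])
```

```text
flush end expected at [274.82825579 224.18896848] seen 275,225.2
ram (np.float64(0.06623731391972208), np.float64(-0.0005532762312227494))
(np.float64(0.0653481442447863), np.float64(-9.71445146547012e-17)) 0.0543748494864883
```

Emit:
arm_command([
  [[40,-0.04,0.03,1.5,0,0,0],[40,-0.04,0.03,3.0,0,0,0],[40,-0.04,0.03,3.8,0,0,0],[40,-0.04,0.03,4.2,0,0,0],[40,-0.04,0.03,4.4,0,0,0],[40,-0.04,0.03,4.45,0,0,0],[40,-0.04,0.03,4.45,0,0,0]],
])

```text
time: 5.75
eef_pos: [0.5887, -0.0266, 0.0407]
ee_rot: [0.723, 0.691, 0.0, 0.0]
contact_force: [-0.5, -0.2, -1.5]
width: 0.0483
gripper_force: 62.2
```

Emit:
arm_command([
  [[40,0,0,0.05,0,0,0],[40,0,0,0.1,0,0,0],[40,0,0,0.1,0,0,0]],
])

```text
time: 6.12
eef_pos: [0.5887, -0.0267, 0.0399]
ee_rot: [0.723, 0.691, 0.0, 0.0]
contact_force: [-8.5, 0.4, 21.6]
width: 0.0479
gripper_force: 64.4
```

Emit:
arm_command([
  [[55,0,0,0.03,0,0,0],[60,0,0,0,0,0,0],[75,0,0,0,0,0,0],[85,0,0,0,0,0,0],[85,0,0,0,0,0,0],[85,0,0,0,0,0,0],[85,0,0,-2,0,0,0],[85,0,0,-4,0,0,0],[85,0,0,-5.5,0,0,0],[85,0,0,-5.5,0,0,0]],
])

```text
time: 7.38
eef_pos: [0.5903, -0.0267, 0.1783]
ee_rot: [0.723, 0.691, 0.002, 0.002]
contact_force: [0.6, 1.0, -0.3]
width: 0.0851
gripper_force: 0.0
```

Run:
```python
from h import *
a=snap('scene','scene4');b=snap('top','top4');print(readout.state()['eef_pos'])
print(proj('scene',pr(.280,0,.055)),proj('top',pr(.280,0,.055)))
cv2.imwrite('pics/c4.png',np.hstack([cv2.resize(a[170:310,160:330,::-1],(400,400)),cv2.resize(b[150:300,330:530,::-1],(400,400))]))
```

```text
[ 0.58809388 -0.02661269  0.17489456]
[277.80163735 266.08283649] [354.90686826 227.49591803]
```

View pics/c4.png

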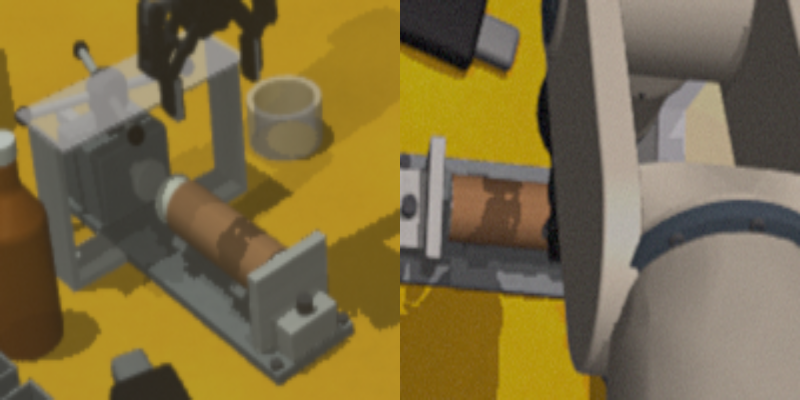

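The tube lies in the cradle against no finger, with its plug near the ram at c4 crop (172,197) and the gripper clear above. Next I rise over the guard and go to the capstan's open side.

```bash
cat >> h.py <<'E'
def cen(th,back=0):
    t=np.radians(th);u=np.array([np.cos(t),np.sin(t)]);cw=np.array([np.sin(t),-np.cos(t)])
    return (60*u+(5+back)*cw-np.array([11,-14.5]))/1000
def rows(ths,z=.106,back=0):
    for th in ths: c=cen(th,back);v=cmd(pr(c[0],c[1],z),-2.8);print(th,np.round(v[0],2),np.round(v[1],2))
E
python3 - <<'E'
from h import *
c=cen(164.4,12);print(c)
for x,y,z in((.205,0,.27),(.1,.02,.27),(c[0],c[1],.26),(c[0],c[1],.106)):print(cmd(pr(x,y,z),-2.8))
E
```

```text
[-0.06421812  0.04700895]
(array([ 0.055, -0.005, -3.804]), array([ 0.001, -0.   ,  0.016]), np.float64(-2.64))
(array([-4.143, -0.817, -3.804]), array([ 0.001, -0.   ,  0.016]), np.float64(-2.64))
(array([-10.709,  -1.916,  -3.405]), array([ 0.001, -0.   ,  0.016]), np.float64(-2.64))
(array([-10.709,  -1.917,   2.755]), array([ 0.001, -0.   ,  0.016]), np.float64(-2.64))
```

Emit:
arm_command([
  [[85,0,0,-2,0,0,0],[40,0,0,-3.8,0,0,0],[0,-2,-0.4,-3.8,0,0,0],[0,-4.2,-0.8,-3.8,0,0,0],[0,-6.4,-1.2,-3.8,0,0,0],[0,-8.6,-1.6,-3.8,0,0,0],[0,-10.7,-1.92,-3.4,0,0,0],[0,-10.7,-1.92,-3.4,0,0,0],[0,-10.7,-1.92,-3.4,0,0,0]],
])

```text
time: 8.6
eef_pos: [0.5274, -0.2912, 0.2584]
ee_rot: [0.723, 0.69, -0.0, -0.001]
contact_force: [0.5, 0.3, 0.4]
width: -0.0002
gripper_force: 0.0
```

Run:
```python
from h import *
im=snap('scene','scene5');s=readout.state();print(s['eef_pos'],topr(s['eef_pos']),s['width'])
c=cen(164.4,12)
print(cmd(pr(c[0],c[1],.106),-2.8))
cv2.imwrite('pics/c5.png',cv2.resize(im[90:270,130:330,::-1],(800,600)))
```

```text
[ 0.52782292 -0.29075026  0.25897718] (np.float64(-0.06312887399894113), np.float64(0.04714954197790334)) -0.0003136492338092656
(array([-0.051,  0.015,  6.119]), array([-0.009, -0.007,  0.018]), np.float64(-2.62))
```

View pics/c5.png

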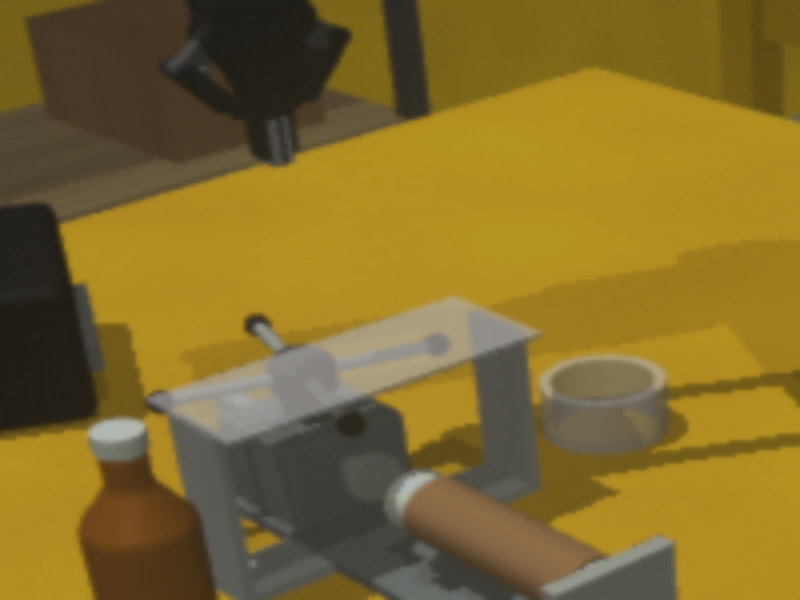

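The closed fingers are above the capstan's open side, with the tip at crop (280,160). The spoke ball at crop (258,323) is the first one to push. I descend behind it.

Emit:
arm_command([
  [[0,-0.05,0,2,0,0,0],[0,-0.05,0,4,0,0,0],[0,-0.05,0,5.3,0,0,0],[0,-0.05,0,6.0,0,0,0],[0,-0.05,0,6.12,0,0,0],[0,-0.05,0,6.12,0,0,0]],
])

```text
time: 9.4
eef_pos: [0.5288, -0.2929, 0.1081]
ee_rot: [0.723, 0.691, 0.0, 0.001]
contact_force: [0.2, 0.1, 0.3]
width: -0.0
gripper_force: 0.0
```

Run:
```python
from h import *
s=readout.state();print(topr(s['eef_pos']),s['eef_pos'],s['contact_force'])
rows([164,171,178,185,192,199,206,213,220,227])
```

```text
(np.float64(-0.0652365786709493), np.float64(0.046035528435539715)) [ 0.52883264 -0.29290987  0.1080741 ] [0.20608821 0.11905524 0.3272751 ]
164 [-0.08  0.41  0.08] [0.01 0.   0.02]
171 [-0.17  0.69  0.08] [0.01 0.   0.02]
178 [-0.22  0.98  0.08] [0.01 0.   0.02]
185 [-0.24  1.27  0.08] [0.01 0.   0.02]
192 [-0.22  1.56  0.08] [0.01 0.   0.02]
199 [-0.17  1.85  0.09] [0.01 0.   0.02]
206 [-0.08  2.13  0.09] [0.01 0.   0.02]
213 [0.04 2.4  0.09] [0.01 0.   0.02]
220 [0.19 2.65 0.09] [0.01 0.   0.02]
227 [0.38 2.88 0.09] [0.01 0.   0.02]
```

Emit:
arm_command([
  [[0,-0.08,0.41,0.08,0,0,0],[0,-0.17,0.69,0.08,0,0,0],[0,-0.22,0.98,0.08,0,0,0],[0,-0.24,1.27,0.08,0,0,0],[0,-0.22,1.56,0.08,0,0,0],[0,-0.17,1.85,0.08,0,0,0],[0,-0.08,2.13,0.08,0,0,0],[0,0.04,2.4,0.08,0,0,0],[0,0.19,2.65,0.08,0,0,0],[0,0.38,2.88,0.08,0,0,0]],
])

```text
time: 10.65
eef_pos: [0.6009, -0.2865, 0.1051]
ee_rot: [0.723, 0.691, 0.0, 0.0]
contact_force: [-1.3, -2.0, 0.5]
width: -0.0004
gripper_force: 0.9
```

Run:
```python
from h import *
s=readout.state();print(topr(s['eef_pos']),cen(227),s['eef_pos'],s['contact_force'])
rows([234,241,248,255,260,264,268])
```

```text
(np.float64(-0.05532223720410912), np.float64(-0.025601744585330034)) [-0.05557667 -0.02597123] [ 0.6008687  -0.28650683  0.1050558 ] [-1.34310455 -2.00112611  0.45733146]
234 [ 0.2   0.22 -0.04] [0.   0.   0.02]
241 [ 0.43  0.4  -0.04] [0.   0.   0.02]
248 [ 0.69  0.55 -0.04] [0.   0.   0.02]
255 [ 0.96  0.66 -0.04] [0.   0.   0.02]
260 [ 1.16  0.73 -0.04] [0.   0.   0.02]
264 [ 1.32  0.77 -0.04] [0.   0.   0.02]
268 [ 1.49  0.79 -0.04] [0.   0.   0.02]
```

Contact force is about 2.4 N, which matches the capstan friction. I continue this stroke.

Emit:
arm_command([
  [[0,0.2,0.22,0,0,0,0],[0,0.43,0.4,0,0,0,0],[0,0.69,0.55,0,0,0,0],[0,0.96,0.66,0,0,0,0],[0,1.16,0.73,0,0,0,0],[0,1.32,0.77,0,0,0,0],[0,1.49,0.79,0,0,0,0],[0,1.49,0.79,0,0,0,0]],
])

```text
time: 11.65
eef_pos: [0.6214, -0.2498, 0.1049]
ee_rot: [0.723, 0.691, -0.0, -0.001]
contact_force: [-0.1, -0.7, 0.8]
width: 0.0001
gripper_force: 0.0
```

Run:
```python
from h import *
im=snap('scene','scene6');t=snap('top','top6')
s=readout.state();print(topr(s['eef_pos']),s['eef_pos'],s['contact_force'])
cv2.imwrite('pics/c6.png',np.hstack([cv2.resize(im[160:290,150:290,::-1],(400,400)),cv2.resize(t[160:300,440:580,::-1],(400,400))]))
```

```text
(np.float64(-0.017836611522282147), np.float64(-0.044188511072047916)) [ 0.62126444 -0.24997392  0.10475879] [ 0.07532746 -0.43675722  1.12467985]
```

View pics/c6.png

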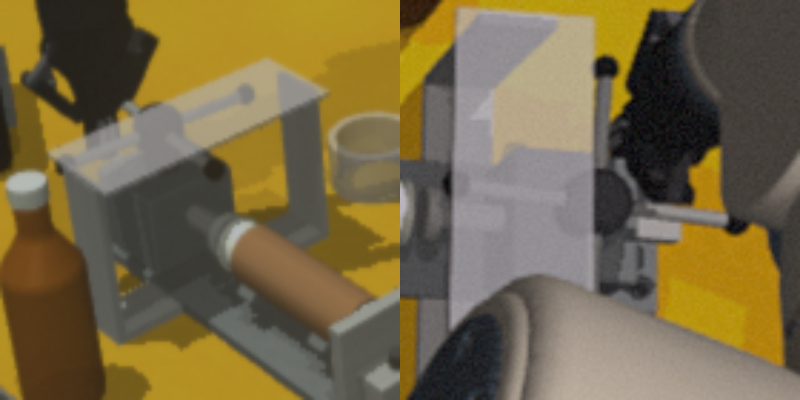

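The view shows the pushed spoke's ball at top px (512,183) and the next spoke's ball at (558,238). The ram is now out near the plug. I compute the spoke angle and go to the next spoke.

Run:
```python
from h import *
for q in((511.8,183.5),(558,237.7)):
    x,y=topr(onz('top',*q,.12));print(np.degrees(np.arctan2(y,x))%360,np.hypot(x,y))
c=cen(176,14);d=cen(268,4)
for x,y,z in((d[0],d[1],.105),(d[0],d[1],.17),(c[0],c[1],.17),(c[0],c[1],.106)):print(cmd(pr(x,y,z),-2.8))
```

```text
266.23875600989265 0.09265075399174795
176.40027172300333 0.0937541493027846
(array([-0.17 ,  0.038, -0.01 ]), array([-0.006, -0.004,  0.017]), np.float64(-2.63))
(array([-0.168,  0.035, -2.61 ]), array([-0.006, -0.004,  0.017]), np.float64(-2.63))
(array([-2.056, -3.282, -2.607]), array([-0.006, -0.004,  0.017]), np.float64(-2.63))
(array([-2.058, -3.279, -0.047]), array([-0.006, -0.004,  0.017]), np.float64(-2.63))
```

Emit:
arm_command([
  [[0,-0.17,0.04,0,0,0,0],[0,-0.17,0.04,-1.5,0,0,0],[0,-0.17,0.04,-2.6,0,0,0],[0,-1.0,-1.6,-2.6,0,0,0],[0,-2.06,-3.28,-2.6,0,0,0],[0,-2.06,-3.28,-2.6,0,0,0],[0,-2.06,-3.28,-2.6,0,0,0],[0,-2.06,-3.28,-1.2,0,0,0],[0,-2.06,-3.28,-0.05,0,0,0],[0,-2.06,-3.28,-0.05,0,0,0]],
])

```text
time: 13.0
eef_pos: [0.537, -0.2968, 0.1041]
ee_rot: [0.723, 0.691, -0.001, -0.002]
contact_force: [0.2, 0.2, -0.2]
width: -0.0001
gripper_force: 0.0
```

Run:
```python
from h import *
s=readout.state();print(topr(s['eef_pos']),s['eef_pos'],s['contact_force'])
rows([173,177,182,188,194,200,206,212,218,224])
```

```text
(np.float64(-0.0687047066752777), np.float64(0.037719255524315716)) [ 0.53696957 -0.29678011  0.10413521] [ 0.21237154  0.16361328 -0.22375525]
173 [-0.05  0.44 -0.08] [-0.02 -0.01  0.02]
177 [-0.08  0.6  -0.08] [-0.02 -0.01  0.02]
182 [-0.1   0.81 -0.08] [-0.02 -0.01  0.02]
188 [-0.1   1.06 -0.08] [-0.02 -0.01  0.02]
194 [-0.07  1.32 -0.08] [-0.02 -0.01  0.02]
200 [-0.02  1.56 -0.08] [-0.02 -0.01  0.02]
206 [ 0.06  1.8  -0.08] [-0.02 -0.01  0.02]
212 [ 0.16  2.03 -0.08] [-0.02 -0.01  0.02]
218 [ 0.28  2.25 -0.08] [-0.02 -0.01  0.02]
224 [ 0.43  2.45 -0.08] [-0.02 -0.01  0.02]
```

Emit:
arm_command([
  [[0,-0.05,0.44,-0.08,0,0,0],[0,-0.08,0.6,-0.08,0,0,0],[0,-0.1,0.81,-0.08,0,0,0],[0,-0.1,1.06,-0.08,0,0,0],[0,-0.07,1.32,-0.08,0,0,0],[0,-0.02,1.56,-0.08,0,0,0],[0,0.06,1.8,-0.08,0,0,0],[0,0.16,2.03,-0.08,0,0,0],[0,0.28,2.25,-0.08,0,0,0],[0,0.43,2.45,-0.08,0,0,0]],
])

```text
time: 14.25
eef_pos: [0.5997, -0.2901, 0.1083]
ee_rot: [0.723, 0.691, 0.0, 0.0]
contact_force: [-0.6, -2.8, 0.5]
width: 0.0003
gripper_force: 1.1
```

Run:
```python
from h import *
s=readout.state();print(topr(s['eef_pos']),cen(224),s['eef_pos'],s['contact_force'])
rows([229,234,239,244,249,254,258,262,265,268])
```

```text
(np.float64(-0.05893804584759078), np.float64(-0.0245800108480507)) [-0.05763368 -0.0235828 ] [ 0.59967156 -0.29006841  0.10830461] [-0.59090368 -2.78368849  0.53504184]
229 [0.19 0.12 0.09] [0.   0.   0.02]
234 [0.34 0.26 0.09] [0.   0.   0.02]
239 [0.51 0.39 0.09] [0.   0.   0.02]
244 [0.68 0.51 0.09] [0.   0.   0.02]
249 [0.87 0.61 0.09] [0.   0.   0.02]
254 [1.06 0.69 0.09] [0.   0.   0.02]
258 [1.22 0.75 0.09] [0.   0.   0.02]
262 [1.38 0.79 0.09] [0.   0.   0.02]
265 [1.51 0.82 0.09] [0.   0.   0.02]
268 [1.63 0.83 0.09] [0.   0.   0.02]
```

Emit:
arm_command([
  [[0,0.19,0.12,0,0,0,0],[0,0.34,0.26,0,0,0,0],[0,0.51,0.39,0,0,0,0],[0,0.68,0.51,0,0,0,0],[0,0.87,0.61,0.05,0,0,0],[0,1.06,0.69,0.05,0,0,0]],
])

```text
time: 15.0
eef_pos: [0.6179, -0.2642, 0.1071]
ee_rot: [0.723, 0.691, 0.0, 0.0]
contact_force: [1.5, -2.5, 1.7]
width: -0.0002
gripper_force: 1.3
```

Run:
```python
from h import *
s=readout.state();print(topr(s['eef_pos']),cen(254),s['eef_pos'],s['contact_force'])
rows([258,262,265,268,270])
```

```text
(np.float64(-0.032245885209676285), np.float64(-0.041566394191400693)) [-0.03234455 -0.04179751] [ 0.61794157 -0.2642379   0.10706057] [ 1.47239644 -2.49624981  1.72588687]
258 [0.16 0.06 0.04] [0.   0.   0.02]
262 [0.32 0.11 0.04] [0.   0.   0.02]
265 [0.44 0.13 0.04] [0.   0.   0.02]
268 [0.57 0.15 0.04] [0.   0.   0.02]
270 [0.65 0.16 0.04] [0.   0.   0.02]
```

Emit:
arm_command([
  [[0,0.16,0.06,0,0,0,0],[0,0.32,0.11,0,0,0,0],[0,0.44,0.13,0,0,0,0],[0,0.57,0.15,0,0,0,0],[0,0.57,0.15,0,0,0,0]],
])

```text
time: 15.62
eef_pos: [0.6227, -0.2506, 0.1072]
ee_rot: [0.723, 0.691, 0.0, 0.001]
contact_force: [2.9, -4.3, -0.5]
width: -0.0002
gripper_force: 2.0
```

Run:
```python
from h import *
s=readout.state();print(topr(s['eef_pos']),s['eef_pos'],s['contact_force'])
t=snap('top','top7');m=(cv2.cvtColor(t,cv2.COLOR_RGB2HSV)[...,2]<45).astype(np.uint8)
k=cv2.connectedComponentsWithStats(m[215:265,540:575]);print([(a,c+[540,215]) for a,c in zip(k[2][:,4],k[3])])
for a,c in zip(k[2][1:,4],k[3][1:]):
    if a>15:
        x,y=topr(onz('top',*(c+[540,215]),.12));print(np.degrees(np.arctan2(y,x))%360,np.hypot(x,y))
c=cen(176,14);d=cen(268,4)
for x,y,z in((d[0],d[1],.106),(d[0],d[1],.17),(c[0],c[1],.17),(c[0],c[1],.106)):print(cmd(pr(x,y,z),-2.8))
```

```text
(np.float64(-0.01841859787302234), np.float64(-0.045678423739915285)) [ 0.62272415 -0.25062799  0.107242  ] [ 2.87459251 -4.26699279 -0.51052997]
[(np.int32(1672), array([557.11124402, 239.7111244 ])), (np.int32(3), array([543., 215.])), (np.int32(1), array([540., 217.])), (np.int32(1), array([540., 219.])), (np.int32(19), array([540.89473684, 226.10526316])), (np.int32(41), array([557.17073171, 238.31707317])), (np.int32(8), array([571.25 , 243.375])), (np.int32(1), array([573., 241.])), (np.int32(4), array([571.75, 248.  ]))]
192.7022501323284 0.06295615665208149
175.53410924322964 0.09227287588703562
(array([-0.146, -0.02 ,  0.05 ]), array([0.008, 0.004, 0.017]), np.float64(-2.63))
(array([-0.148, -0.016, -2.51 ]), array([0.008, 0.004, 0.017]), np.float64(-2.63))
(array([-2.036, -3.334, -2.513]), array([0.008, 0.004, 0.017]), np.float64(-2.63))
(array([-2.034, -3.337,  0.047]), array([0.008, 0.004, 0.017]), np.float64(-2.63))
```

Emit:
arm_command([
  [[0,-0.15,0,0,0,0,0],[0,-0.15,0,-1.5,0,0,0],[0,-0.15,0,-2.5,0,0,0],[0,-1.0,-1.6,-2.5,0,0,0],[0,-2.03,-3.34,-2.5,0,0,0],[0,-2.03,-3.34,-2.5,0,0,0],[0,-2.03,-3.34,-2.5,0,0,0],[0,-2.03,-3.34,-1.2,0,0,0],[0,-2.03,-3.34,0.05,0,0,0],[0,-2.03,-3.34,0.05,0,0,0]],
])

```text
time: 16.92
eef_pos: [0.5355, -0.2957, 0.1035]
ee_rot: [0.723, 0.691, -0.001, -0.002]
contact_force: [-0.3, 0.8, 0.3]
width: -0.0001
gripper_force: 0.0
```

```bash
cat >> h.py <<'E'
def rep():
    s=readout.state();x,y=topr(s['eef_pos']);C=np.array([x+.011,y-.0145]);f=s['contact_force'];F=np.array([f[:2]@EX,f[:2]@EY])
    r=np.hypot(*C);th=np.degrees(np.arctan2(C[1],C[0]))%360+np.degrees(.005/r)
    tau=-(C[0]*F[1]-C[1]*F[0])   # torque on capstan = -r x (force on tool)
    print('t',s['time'],'xy',round(x,4),round(y,4),'z',round(s['eef_pos'][2],4),'r',round(r,4),'th',round(th,1),'F',F.round(2),'tau',round(tau,3),'ram~',round((tau-.1)/.015,1))
E
python3 - <<'E'
from h import *
rep();rows([173,177,181,185,190,195,200,204,208,212])
E
```

```text
t 16.925 xy -0.0677 0.0392 z 0.1035 r 0.0618 th 161.1 F [0.75 0.3 ] tau 0.035 ram~ -4.3
173 [-0.09  0.5  -0.1 ] [-0.02 -0.01  0.02]
177 [-0.12  0.66 -0.1 ] [-0.02 -0.01  0.02]
181 [-0.14  0.83 -0.11] [-0.02 -0.01  0.02]
185 [-0.14  1.   -0.11] [-0.02 -0.01  0.02]
190 [-0.14  1.21 -0.11] [-0.02 -0.01  0.02]
195 [-0.11  1.42 -0.11] [-0.02 -0.01  0.02]
200 [-0.06  1.62 -0.11] [-0.02 -0.01  0.02]
204 [-0.01  1.78 -0.11] [-0.02 -0.01  0.02]
208 [ 0.05  1.94 -0.11] [-0.02 -0.01  0.02]
212 [ 0.12  2.09 -0.11] [-0.02 -0.01  0.02]
```

Emit:
arm_command([
  [[0,-0.09,0.5,-0.1,0,0,0],[0,-0.12,0.66,-0.1,0,0,0],[0,-0.14,0.83,-0.1,0,0,0],[0,-0.14,1.0,-0.1,0,0,0],[0,-0.14,1.21,-0.1,0,0,0],[0,-0.11,1.42,-0.1,0,0,0],[0,-0.06,1.62,-0.1,0,0,0],[0,-0.01,1.78,-0.1,0,0,0],[0,-0.01,1.78,-0.1,0,0,0]],
])

```text
time: 18.05
eef_pos: [0.5814, -0.2997, 0.1083]
ee_rot: [0.723, 0.691, 0.0, 0.0]
contact_force: [-2.1, -1.5, 2.5]
width: 0.0001
gripper_force: 1.0
```

Run:
```python
from h import *
rep();print(cen(204));rows([204,206,208,210,212,214,216,218,220,222])
```

```text
t 18.05 xy -0.0694 -0.0068 z 0.1083 r 0.0622 th 204.6 F [-1.63  2.  ] tau 0.151 ram~ 3.4
[-0.06784641 -0.00533647]
204 [ 0.06 -0.06  0.09] [0.   0.   0.02]
206 [0.09 0.02 0.09] [0.   0.   0.02]
208 [0.12 0.1  0.09] [0.   0.   0.02]
210 [0.16 0.18 0.09] [0.   0.   0.02]
212 [0.19 0.25 0.09] [0.   0.   0.02]
214 [0.23 0.33 0.09] [0.   0.   0.02]
216 [0.28 0.4  0.09] [0.   0.   0.02]
218 [0.32 0.47 0.09] [0.   0.   0.02]
220 [0.37 0.54 0.09] [0.   0.   0.02]
222 [0.42 0.61 0.09] [0.   0.   0.02]
```

Emit:
arm_command([
  [[0,0.03,0.08,0,0,0,0],[0,0.06,0.16,0,0,0,0],[0,0.09,0.24,0,0,0,0],[0,0.13,0.32,0,0,0,0],[0,0.13,0.32,0,0,0,0]],
])

```text
time: 18.68
eef_pos: [0.5892, -0.2967, 0.1083]
ee_rot: [0.723, 0.691, 0.0, 0.0]
contact_force: [-2.1, -3.2, 1.8]
width: -0.0
gripper_force: 1.6
```

Run:
```python
from h import *
rep();a=np.array([cen(t) for t in range(212,262,3)]);d=np.diff(a,axis=0)/.025;d[:,1]*=-1
for t,x in zip(range(212,262,3),d):print(t,x.round(3))
s=snap('scene','scene8');
```

```text
t 18.675 xy -0.066 -0.0144 z 0.1083 r 0.0622 th 212.3 F [-3.28  1.97] tau 0.203 ram~ 6.9
212 [0.061 0.111]
215 [0.066 0.107]
218 [0.072 0.104]
221 [0.077 0.1  ]
224 [0.082 0.096]
227 [0.087 0.091]
230 [0.092 0.086]
233 [0.096 0.081]
236 [0.1   0.076]
239 [0.104 0.071]
242 [0.108 0.065]
245 [0.111 0.06 ]
248 [0.114 0.054]
251 [0.117 0.048]
254 [0.119 0.042]
257 [0.121 0.035]
```

Run:
```python
from h import *
im=cv2.cvtColor(cv2.imread('pics/scene8.png'),cv2.COLOR_BGR2HSV).astype(np.float32)
for mm in range(100,166,2):
    u,v=proj('scene',pr(mm/1000,-.0155,.0735));print(mm,np.round([u,v]),cv2.getRectSubPix(im[...,1],(1,1),(float(u),float(v)))[0,0].round(),cv2.getRectSubPix(im[...,2],(1,1),(float(u),float(v)))[0,0].round(),end=' | ')
```

```text
100 [225. 233.] 16.0 96.0 | 102 [226. 234.] 17.0 98.0 | 104 [226. 234.] 18.0 99.0 | 106 [227. 234.] 18.0 99.0 | 108 [227. 234.] 18.0 98.0 | 110 [228. 235.] 18.0 98.0 | 112 [228. 235.] 19.0 98.0 | 114 [229. 235.] 20.0 98.0 | 116 [229. 236.] 19.0 98.0 | 118 [230. 236.] 18.0 99.0 | 120 [230. 236.] 18.0 100.0 | 122 [231. 237.] 18.0 105.0 | 124 [231. 237.] 17.0 118.0 | 126 [232. 237.] 15.0 137.0 | 128 [232. 237.] 14.0 150.0 | 130 [233. 238.] 14.0 160.0 | 132 [233. 238.] 13.0 164.0 | 134 [234. 238.] 14.0 154.0 | 136 [234. 239.] 22.0 146.0 | 138 [235. 239.] 41.0 149.0 | 140 [235. 239.] 70.0 149.0 | 142 [236. 240.] 100.0 144.0 | 144 [236. 240.] 119.0 141.0 | 146 [237. 240.] 124.0 141.0 | 148 [237. 241.] 125.0 140.0 | 150 [238. 241.] 125.0 140.0 | 152 [238. 241.] 125.0 141.0 | 154 [239. 241.] 125.0 140.0 | 156 [239. 242.] 125.0 140.0 | 158 [240. 242.] 126.0 141.0 | 160 [240. 242.] 126.0 140.0 | 162 [241. 243.] 125.0 140.0 | 164 [241. 243.] 124.0 140.0 |
```

Emit:
arm_command([
  [[0,0.03,0.06,0,0,0,0],[0,0.06,0.11,0,0,0,0],[0,0.06,0.11,0,0,0,0]],
])

```text
time: 19.1
eef_pos: [0.5919, -0.2954, 0.1083]
ee_rot: [0.723, 0.691, 0.0, 0.0]
contact_force: [-1.8, -4.3, 1.1]
width: 0.0
gripper_force: 1.9
```

The plug face is at about x 126 and the tube's end at about 140, so roughly 5–10 mm of ram travel is left.

Emit:
arm_command([
  [[0,0.03,0.05,0,0,0,0],[0,0.07,0.11,0,0,0,0],[0,0.1,0.16,0,0,0,0],[0,0.14,0.21,0,0,0,0],[0,0.14,0.21,0,0,0,0]],
])

```text
time: 19.73
eef_pos: [0.5975, -0.2922, 0.1084]
ee_rot: [0.723, 0.691, 0.0, 0.0]
contact_force: [-2.5, -5.0, 1.2]
width: -0.0003
gripper_force: 1.9
```

```bash
python3 -c "
from h import *
rep()"
```

```text
t 19.725 xy -0.0612 -0.0225 z 0.1084 r 0.0624 th 221.0 F [-5.11  2.29] tau 0.304 ram~ 13.6
```

Emit:
arm_command([
  [[0,0.02,0.025,0,0,0,0],[0,0.04,0.05,0,0,0,0],[0,0.06,0.075,0,0,0,0],[0,0.08,0.1,0,0,0,0]],
])

```text
time: 20.23
eef_pos: [0.5999, -0.2907, 0.1085]
ee_rot: [0.723, 0.691, -0.0, 0.0]
contact_force: [-3.1, -7.4, 1.9]
width: -0.0001
gripper_force: 3.2
```

```bash
python3 -c "
from h import *
rep()"
```

```text
t 20.225 xy -0.0595 -0.0248 z 0.1085 r 0.0625 th 223.6 F [-7.52  2.71] tau 0.427 ram~ 21.8
```

Emit:
arm_command([
  [[0,0.02,0.02,0,0,0,0],[0,0.02,0.02,0,0,0,0]],
])

```text
time: 20.48
eef_pos: [0.6002, -0.2905, 0.1085]
ee_rot: [0.723, 0.691, -0.0, 0.001]
contact_force: [-2.7, -6.3, 2.6]
width: -0.0001
gripper_force: 3.5
```

```bash
python3 -c "
from h import *
rep()"
```

```text
t 20.475 xy -0.0594 -0.0251 z 0.1085 r 0.0625 th 223.9 F [-6.4   2.37] tau 0.368 ram~ 17.8
```

Emit:
arm_command([
  [[0,0.02,0.02,0,0,0,0],[0,0.03,0.03,0,0,0,0]],
])

```text
time: 20.72
eef_pos: [0.6006, -0.2902, 0.1085]
ee_rot: [0.723, 0.691, -0.001, 0.001]
contact_force: [-4.8, -10.9, 3.0]
width: 0.0005
gripper_force: 4.9
```

```bash
python3 -c "
from h import *
rep()"
```

```text
t 20.725 xy -0.059 -0.0256 z 0.1085 r 0.0625 th 224.4 F [-11.12   4.27] tau 0.65 ram~ 36.7
```

Emit:
arm_command([
  [[0,0.01,0.01,0,0,0,0],[0,0.02,0.02,0,0,0,0],[0,0.02,0.02,0,0,0,0]],
])

```text
time: 21.1
eef_pos: [0.601, -0.29, 0.1085]
ee_rot: [0.723, 0.691, -0.001, 0.001]
contact_force: [-5.4, -9.9, 3.6]
width: -0.0
gripper_force: 5.4
```

```bash
python3 -c "
from h import *
rep()
s=snap('scene','scene9')
im=cv2.cvtColor(s,cv2.COLOR_RGB2HSV).astype(np.float32)
for mm in range(120,150,2):
    u,v=proj('scene',pr(mm/1000,-.0155,.0735));print(mm,*[cv2.getRectSubPix(im[...,i],(1,1),(float(u),float(v)))[0,0].round() for i in(1,2)],end=' | ')
rep()"
```

```text
t 21.1 xy -0.0588 -0.0259 z 0.1085 r 0.0626 th 224.8 F [-10.13   4.92] tau 0.644 ram~ 36.3
120 18.0 98.0 | 122 18.0 99.0 | 124 18.0 103.0 | 126 16.0 112.0 | 128 16.0 128.0 | 130 15.0 143.0 | 132 15.0 156.0 | 134 14.0 164.0 | 136 20.0 160.0 | 138 41.0 144.0 | 140 76.0 137.0 | 142 107.0 138.0 | 144 123.0 139.0 | 146 124.0 140.0 | 148 124.0 141.0 | t 21.15 xy -0.0588 -0.0258 z 0.1085 r 0.0626 th 224.7 F [-10.84   5.35] tau 0.693 ram~ 39.6
```

Emit:
arm_command([
  [[0,0.01,0.01,0,0,0,0],[0,0.02,0.02,0,0,0,0],[0,0.02,0.02,0,0,0,0]],
])

```text
time: 21.52
eef_pos: [0.6013, -0.2898, 0.1085]
ee_rot: [0.723, 0.691, -0.001, 0.001]
contact_force: [-6.4, -11.1, 4.4]
width: 0.0001
gripper_force: 6.1
```

```bash
python3 -c "
from h import *
rep()"
```

```text
t 21.525 xy -0.0586 -0.0262 z 0.1085 r 0.0626 th 225.1 F [-11.36   5.82] tau 0.739 ram~ 42.6
```

Emit:
arm_command([
  [[0,0.01,0.01,0,0,0,0],[0,0.02,0.02,0,0,0,0],[0,0.02,0.02,0,0,0,0]],
])

```text
time: 21.9
eef_pos: [0.6016, -0.2895, 0.1085]
ee_rot: [0.723, 0.691, -0.001, 0.001]
contact_force: [-6.6, -12.9, 4.3]
width: -0.0
gripper_force: 6.8
```

```bash
python3 -c "
from h import *
rep()"
```

```text
t 21.9 xy -0.0583 -0.0265 z 0.1085 r 0.0626 th 225.5 F [-13.19   6.01] tau 0.825 ram~ 48.3
```

Emit:
arm_command([
  [[0,0.01,0.01,0,0,0,0],[0,0.02,0.02,0,0,0,0],[0,0.02,0.02,0,0,0,0]],
])

```text
time: 22.28
eef_pos: [0.6019, -0.2893, 0.1086]
ee_rot: [0.723, 0.691, -0.002, 0.001]
contact_force: [-8.3, -13.7, 4.5]
width: 0.0001
gripper_force: 7.6
```

```bash
python3 -c "
from h import *
rep()"
```

```text
t 22.275 xy -0.0581 -0.0268 z 0.1086 r 0.0626 th 225.8 F [-14.11   7.59] tau 0.941 ram~ 56.0
```

Emit:
arm_command([
  [[0,0.01,0.01,0,0,0,0],[0,0.015,0.015,0,0,0,0],[0,0.015,0.015,0,0,0,0]],
])

```text
time: 22.65
eef_pos: [0.6021, -0.2892, 0.1086]
ee_rot: [0.723, 0.691, -0.002, 0.001]
contact_force: [-8.8, -14.8, 5.2]
width: -0.0001
gripper_force: 8.2
```

```bash
python3 -c "
from h import *
rep()
s=snap('scene','scene10')
im=cv2.cvtColor(s,cv2.COLOR_RGB2HSV).astype(np.float32)
for mm in range(120,150,2):
    u,v=proj('scene',pr(mm/1000,-.0155,.0735));print(mm,*[cv2.getRectSubPix(im[...,i],(1,1),(float(u),float(v)))[0,0].round() for i in(1,2)],end=' | ')
rep()"
```

```text
t 22.65 xy -0.0579 -0.027 z 0.1086 r 0.0626 th 226.1 F [-15.22   8.08] tau 1.011 ram~ 60.7
120 18.0 98.0 | 122 18.0 99.0 | 124 18.0 102.0 | 126 18.0 110.0 | 128 17.0 127.0 | 130 16.0 143.0 | 132 15.0 156.0 | 134 14.0 164.0 | 136 20.0 161.0 | 138 39.0 145.0 | 140 74.0 137.0 | 142 105.0 139.0 | 144 120.0 140.0 | 146 124.0 140.0 | 148 126.0 140.0 | t 22.7 xy -0.0579 -0.027 z 0.1086 r 0.0626 th 226.1 F [-15.21   8.9 ] tau 1.049 ram~ 63.3
```

The plug didn't move between the last two pictures while the force rose to about 60 N at the ram, so this is the hard stop. I let go of the spoke, rise, and go to its other side.

```bash
cat >> h.py <<'E'
def cen2(th,clear=0):
    t=np.radians(th);u=np.array([np.cos(t),np.sin(t)]);cc=-np.array([np.sin(t),-np.cos(t)])
    return (60*u+(5+clear)*cc+np.array([11,-14.5]))/1000
E
python3 -c "
from h import *
a=cen(226,14);b=cen2(226,11);print(a,b)
for x,y,z in((*a,.108),(*a,.175),(*b,.175),(*b,.106)):print(cmd(pr(x,y,z),-2.8))"
```

```text
[-0.06634696 -0.01546188] [-0.01917007 -0.06877492]
(array([-0.337, -0.463,  0.025]), array([-0.009,  0.019,  0.017]), np.float64(-2.63))
(array([-0.345, -0.468, -2.655]), array([-0.009,  0.019,  0.017]), np.float64(-2.63))
(array([ 1.535,  1.671, -2.665]), array([-0.009,  0.019,  0.017]), np.float64(-2.63))
(array([1.544, 1.675, 0.095]), array([-0.009,  0.019,  0.017]), np.float64(-2.63))
```

Emit:
arm_command([
  [[0,-0.15,-0.2,0,0,0,0],[0,-0.35,-0.46,0,0,0,0],[0,-0.35,-0.46,-1.3,0,0,0],[0,-0.35,-0.46,-2.65,0,0,0],[0,0.6,0.6,-2.65,0,0,0],[0,1.54,1.67,-2.65,0,0,0],[0,1.54,1.67,-2.65,0,0,0],[0,1.54,1.67,-1.3,0,0,0],[0,1.54,1.67,0.05,0,0,0],[0,1.54,1.67,0.05,0,0,0]],
])

```text
time: 23.95
eef_pos: [0.6442, -0.2495, 0.1041]
ee_rot: [0.723, 0.691, -0.001, -0.003]
contact_force: [-0.7, 0.2, 0.0]
width: -0.0001
gripper_force: 0.0
```

```bash
python3 -c "
from h import *
s=readout.state();print(topr(s['eef_pos']),s['eef_pos'],s['contact_force'])
for t in (226,220,214,208,202,196,190,184,178,172):
    c=cen2(t);print(t,cmd(pr(c[0],c[1],.107),-2.8)[0].round(2))"
```

```text
(np.float64(-0.016241972905105477), np.float64(-0.06702564068682322)) [ 0.6441522  -0.24949677  0.10406844] [-0.7262194   0.18478777  0.0368387 ]
226 [-0.43 -0.24 -0.12]
220 [-0.62 -0.41 -0.12]
214 [-0.79 -0.6  -0.12]
208 [-0.93 -0.8  -0.12]
202 [-1.06 -1.02 -0.11]
196 [-1.16 -1.25 -0.11]
190 [-1.24 -1.49 -0.11]
184 [-1.29 -1.74 -0.11]
178 [-1.31 -1.99 -0.11]
172 [-1.31 -2.24 -0.11]
```

Emit:
arm_command([
  [[0,-0.43,-0.24,-0.1,0,0,0],[0,-0.62,-0.41,-0.1,0,0,0],[0,-0.79,-0.6,-0.1,0,0,0],[0,-0.93,-0.8,-0.1,0,0,0],[0,-1.06,-1.02,-0.1,0,0,0],[0,-1.16,-1.25,-0.1,0,0,0],[0,-1.24,-1.49,-0.1,0,0,0],[0,-1.29,-1.74,-0.1,0,0,0],[0,-1.31,-1.99,-0.1,0,0,0],[0,-1.31,-2.24,-0.1,0,0,0]],
])

```text
time: 25.2
eef_pos: [0.5891, -0.2805, 0.1095]
ee_rot: [0.723, 0.691, -0.0, 0.0]
contact_force: [2.9, -0.9, 1.2]
width: 0.0002
gripper_force: 1.3
```

Emit:
arm_command([
  [[0,0,-0.25,0,0,0,0],[0,0.05,-0.4,0,0,0,0],[0,0.05,-0.4,0,0,0,0],[0,0.1,0.1,0,0,0,0],[0,0.1,0.1,-1.5,0,0,0],[0,0.1,0.1,-3.5,0,0,0],[0,-2,0,-6,0,0,0],[0,-4,0,-8,0,0,0],[0,-4,0,-8,0,0,0],[0,-4,0,-8,0,0,0]],
])

```text
time: 26.45
eef_pos: [0.5858, -0.3815, 0.3109]
ee_rot: [0.724, 0.69, 0.0, 0.001]
contact_force: [1.0, 0.4, 0.0]
width: -0.0
gripper_force: 0.0
```

Run:
```python
from h import *
np.set_printoptions(precision=3,suppress=True)
st=readout.state();print(st['eef_pos'],st['contact_force'],st['time'])
s=snap('scene','scene11');t=snap('top','top11')
im=cv2.cvtColor(s,cv2.COLOR_RGB2HSV).astype(np.float32)
for mm in range(90,150,2):
    u,v=proj('scene',pr(mm/1000,-.0155,.0735));print(mm,*[cv2.getRectSubPix(im[...,i],(1,1),(float(u),float(v)))[0,0].round() for i in(1,2)],end=' | ')
m=(cv2.cvtColor(t,cv2.COLOR_RGB2HSV)[...,2]<50).astype(np.uint8)[170:290,480:575]
k=cv2.connectedComponentsWithStats(m)
for a,c in zip(k[2][1:,4],k[3][1:]):
    if 12<a<300:
        x,y=topr(onz('top',*(c+[480,170]),.12));print('\nball',a,c+[480,170],np.degrees(np.arctan2(y,x))%360,np.hypot(x,y))
# bystanders: difference of scene pictures
a=cv2.imread('pics/scene0.png')
for nm,(u,v) in dict(spray=(168,260),scanner=(228,315),plug=(293,332),label=(330,350),spare=(422,355),measure=(347,245),tape=(281,210)).items():
    d=cv2.absdiff(a[v-25:v+25,u-25:u+25],s[v-25:v+25,u-25:u+25,::-1]).max(2);print(nm,(d>60).mean().round(3))
```

```text
[ 0.586 -0.382  0.311] [1.003 0.415 0.03 ] 26.45
90 22.0 82.0 | 92 20.0 83.0 | 94 20.0 83.0 | 96 20.0 87.0 | 98 19.0 94.0 | 100 18.0 95.0 | 102 17.0 97.0 | 104 17.0 97.0 | 106 18.0 98.0 | 108 18.0 97.0 | 110 18.0 97.0 | 112 17.0 97.0 | 114 18.0 97.0 | 116 19.0 100.0 | 118 19.0 104.0 | 120 18.0 111.0 | 122 18.0 110.0 | 124 19.0 98.0 | 126 20.0 88.0 | 128 21.0 87.0 | 130 19.0 93.0 | 132 17.0 112.0 | 134 14.0 138.0 | 136 19.0 148.0 | 138 42.0 139.0 | 140 77.0 134.0 | 142 108.0 136.0 | 144 123.0 138.0 | 146 125.0 138.0 | 148 124.0 139.0 | 
ball 40 [523.    185.925] 252.90097747284972 0.09352098590747106

ball 22 [510.091 240.455] 100.8801570046817 0.01835890051915694

ball 47 [555.213 248.809] 162.71158972004213 0.09228921172722405

ball 36 [511.139 260.861] 95.717924399037 0.056642365829489935
spray 0.0
scanner 0.0
plug 0.0
label 0.0
spare 0.023
measure 0.0
tape 0.038
```

```bash
python3 -c "
from h import *
print(manip.job_done())"
```

```text
the job is handed in; nothing more can be done
None
```

I handed the job in at about 26 s of the 72 s allowed. The tube is in the cradle and the plug was pressed home at about 60 N (worked out from the wrist force). The ram is wound back about 16 mm, and the bystanders look unmoved. No verdict came back.

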